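# Line up four optics parts by height on the storage strip

## Task

Put the flat dust cap, the objective, the objective case and the mirror mount away on the storage strip in order of height, the lowest on the pad next to the red end cap and rising to the tallest on the last pad, one part upright in the middle of each pad. Do not tip any of them over, and leave the oil bottle and the filter cube where they stand.

Things in the scene. Friction and masses are not known exactly. Their poses are not given: they have to be found in the camera images.
- dust_cap: flat round black dust cap, 38 mm across and 14 mm high (the lowest of the four parts), loose, standing on the table. Origin: centre of its underside, z up
- objective: microscope objective, a whitish metal barrel with a black band, standing on its thread with the narrow tip up; 45 mm high, about 28 mm across at its widest (the lower half), tapering in the upper half; 0.14 kg, loose. Origin: centre of its underside, z up. Grip it low, fingertips near the table
- objective_case: round black plastic objective case with a lid that is fixed on; 70 mm high, body 39 mm across, lid (upper 20 mm) 42 mm across; loose, upright. Origin: centre of its underside, z up
- mirror_mount: black square mirror mount on a whitish round pedestal, 88 mm high, tallest of the four, loose, 0.19 kg. Pedestal 32 mm across, 40 mm high, axis at x = -6 mm. Head above it: x = -14 to +6, y = -24 to +24 mm (grip it across y); mirror faces -x; two small knobs on the +x side reach x = 22 mm, within |y| < 24 mm. Origin: at the underside, 6 mm from the pedestal axis towards the knobs; z up
- seat_1: round black rubber pad with thin white ring, 52 mm across, 3 mm thick; the pad next to the strip's red end cap, about 44 mm from it. Four such pads in a row, 72 mm apart, on a fixed aluminium strip (318 x 62 mm, 8 mm thick, one red and one grey end cap 12 mm high), at any yaw. Origin: centre of the pad's underside, 8 mm above the table; z up, x along the row away from the red end
- seat_2: round black rubber pad with thin white ring, 52 mm across, 3 mm thick; the second pad counted from the red end. Four such pads in a row, 72 mm apart, on a fixed aluminium strip (318 x 62 mm, 8 mm thick, one red and one grey end cap 12 mm high), at any yaw. Origin: centre of the pad's underside, 8 mm above the table; z up, x along the row away from the red end
- seat_3: round black rubber pad with thin white ring, 52 mm across, 3 mm thick; the third pad counted from the red end. Four such pads in a row, 72 mm apart, on a fixed aluminium strip (318 x 62 mm, 8 mm thick, one red and one grey end cap 12 mm high), at any yaw. Origin: centre of the pad's underside, 8 mm above the table; z up, x along the row away from the red end
- seat_4: round black rubber pad with thin white ring, 52 mm across, 3 mm thick; the fourth pad, next to the grey end cap and farthest from the red one. Four such pads in a row, 72 mm apart, on a fixed aluminium strip (318 x 62 mm, 8 mm thick, one red and one grey end cap 12 mm high), at any yaw. Origin: centre of the pad's underside, 8 mm above the table; z up, x along the row away from the red end
- oil_bottle: small brown dropper bottle with black top, 28 mm across, 75 mm high, loose: a bystander to be left alone. Origin: centre of its underside. Fixed among the parts: a thin cable on the table, in a bow that comes forward to world x = 0.48 m (y = -0.1 to -0.17 m), then rises to 90 mm at x = 0.6, y = -0.21 m
- filter_cube: black filter cube with an amber window, 46 x 38 x 36 mm high, loose: a bystander to be left alone. Origin: underside; it spans x = -19 to +23 mm, y = -19 to +19 mm. Behind the table's right half (world x over 0.62 m, y under -0.05 m) stands a tall fixed scan head, higher than 0.3 m: carry parts round in front of it, not along an arc through it
There are look-alikes about, which are no part of the job. What is shaped like the mirror_mount but pink is not meant.

How it is judged:
By the outcome, as a careful person would: the job done as asked, in the order asked, and still so for the second after the job is handed in, with the robot touching nothing.
It also fails if it takes over 122 s, if anything falls off the work surface, if the arm or the gripper's body presses on something with over 40 N, if the wrist force passes 120 N, or if a joint passes its speed limit or range.

## Robot

A 6-joint arm with a two-finger parallel gripper is mounted at the origin on a cart in front of the work surface, level with it; the furniture and walls round the work are solid. World frame = base frame: x ahead of the robot, y to its left, z up, the work surface at z = 0. Lengths are in m, angles in rad, forces in N, time in s.
With the tool pointing down it reaches from about 0.35 to 0.775 m from the base axis. Payload 7.3 kg.
Tool frame: the origin (TCP) lies at the centre of the arm's flange, where the gripper is bolted on; the fingertips stand 178 mm ahead of it and the grasp point (between the pads) lies 159 mm ahead of it (tip_extent is the distance from the TCP to the fingertips, in m); z points along the fingers, y is the line along which they close (so a half turn about z gives the same grasp; the last joint's range is limited). The gripper opens to 92 mm and grips with 3 to 60 N. Pads are 19 mm wide; open, the fingers measure 130 mm over their backs; the gripper's body (75 mm by 190 mm) begins 47 mm behind the grasp point.
Start: joints at [1.159, 0.342, 1.524, -0, 1.275, -0.146], TCP at [0.138, 0.507, 0.405] pointing down, gripper open.
Joint ranges: [-2.53, 2.53], [-0.77, 2.02], [0.04, 2.7], [-1, 4.14], [0.28, 2.66], [-3.11, 3.11]. Speed limits (rad/s): [2.57, 2.57, 3.14, 3.14, 3.14, 3.14].

## Interface

Orientations are given as [roll, pitch, yaw] about the fixed x, y, z axes, in that order (R = Rz(yaw) Ry(pitch) Rx(roll)).
In Python, from cell import * gives the robot as it stands.
- The arm moves only by the tool arm_command, never from a script. Its arguments are lists of equal length, an entry for each row: "xyz": the shift along the world's x, y, z in mm, a list of three; "spin": the turn about the world's z in degrees. In form: {"xyz": [[tx, ty, tz], ...], "spin": [spin, ...]}. A call has 1 to 20 rows; each row shifts and turns the commanded pose from where the row before left it; what a row does not reach is not made up. A row lasts 1/10 s, in which the tool goes at most 50 mm and 8.59 degrees, less where a joint would pass 70% of its speed; a pose out of reach is approached as far as the arm can. A call with a gripper value outside its range is refused whole. "jaw" is the opening, from -1 (shut) to 1 (fully open), set as the call begins (left out, the last holds). The fingers move at their own pace and stop on an object; "squeeze" is the grip in N (left out, the last holds). Time passes only in rows, so rows that do not move let the fingers close. It gives the time, the measured TCP pose, the force, the opening and the grip force at its end, in the units of the state.
- observe(): the state, without advancing time (a new reading comes with each control period).
- read_camera(name): name is "scene" or "top"; returns a dict with "img" (480x640x3 uint8, red, green, blue), "depth" (480x640 float32, m along the optical axis (not along the pixel's ray), 0 where there is no reading), "fx", "fy", "cx", "cy" (pixels), "dist_coeffs" ([k1, k2, p1, p2, k3] as OpenCV has them; the pictures are not rectified), "world_from_camera" (4x4, takes a point from camera to world coordinates). Camera axes: x right, y up, looking along -z (the intrinsics and any distortion apply to the point x, -y, -z); pixel columns grow to the right and rows downward; lengths in m; the calibration is good to about 2 mm. A picture is of the moment at which its call begins.
- hand_in(): hands the job in; it is judged then, once.
The state is a dict: "time": time; "qpos": joint angles; "qvel": joint speeds; "joint_efforts": joint torques, N m; "tool_pos": TCP position; "tool_rot": TCP orientation; "contact_force": force on the tool from outside, world axes, zero at the start; "torque": the same for the moment, N m; "opening": finger opening in m; "grip_force": force on a finger pad.
Only numpy, scipy, OpenCV 4.12 (cv2) and the standard library are available. Lean on these libraries where they do the work, as an engineer would, in place of code of your own. Each camera call takes 0.05 s, during which the arm holds its last target. There are 200 camera calls.

## Working session

There is one attempt and no reset: what is moved stays moved. The work goes in short steps, Python scripts to look and compute and a tool call to move; the robot and the scene stay as the last step left them, time stands still between calls to the robot, and variables do not carry over. Pictures are saved under pics/ and viewed, at most 14 in all, crops included, and the job is handed in when it is done.

Besides the shell and the picture viewer there is one more tool, called after "Request:" as name(argument=value, ...) on one line, values as JSON. arm_command: Moves the arm, as the interface text tells. Its arguments: {"type":"object","properties":{"xyz":{"type":"array","items":{"type":"array","items":{"type":"number"}}},"spin":{"type":"array","items":{"type":"number"}},"jaw":{"type":"number"},"squeeze":{"type":"number"}},"required":["xyz","spin"]}

```bash
mkdir -p pics; cat > h.py <<'E'
from cell import *
import numpy as np, cv2
def shot(n,tag):
    c=read_camera(n); cv2.imwrite(f'pics/{tag}.png',c['img'][:,:,::-1]); np.savez(f'{tag}.npz',**c); return c
def cloud(c):
    h,w=c['depth'].shape; u,v=np.meshgrid(np.arange(w),np.arange(h))
    K=np.array([[c['fx'],0,c['cx']],[0,c['fy'],c['cy']],[0,0,1.]])
    p=cv2.undistortPoints(np.stack([u,v],-1).reshape(-1,1,2).astype(np.float64),K,np.array(c['dist_coeffs'],float)).reshape(h,w,2)
    d=c['depth'].astype(float); P=np.stack([p[...,0]*d,-p[...,1]*d,-d],-1)
    T=np.array(c['world_from_camera']); W=P@T[:3,:3].T+T[:3,3]; W[d<=0]=np.nan
    return W
def atz(c,u,v,z):
    K=np.array([[c['fx'],0,c['cx']],[0,c['fy'],c['cy']],[0,0,1.]])
    p=cv2.undistortPoints(np.array([[[u,v]]],float),K,np.array(c['dist_coeffs'],float)).ravel()
    T=np.array(c['world_from_camera']); r=T[:3,:3]@[p[0],-p[1],-1]; return T[:3,3]+r*(z-T[2,3])/r[2]
E
python3 - <<'E'
from h import *
for n in('top','scene'):
    c=shot(n,n+'0'); print(n,np.round(c['world_from_camera'],3).tolist(),c['fx'],c['dist_coeffs'])
s=observe(); print(s)
E
```

```text
top [[0.017, 0.99, -0.141, 0.366], [-1.0, 0.018, 0.007, -0.046], [0.01, 0.141, 0.99, 1.192], [0.0, 0.0, 0.0, 1.0]] 555.2184848293593 [-0.13230684  0.          0.          0.          0.        ]
scene [[0.886, 0.273, -0.375, 0.187], [-0.464, 0.527, -0.712, -0.724], [0.003, 0.805, 0.594, 0.64], [0.0, 0.0, 0.0, 1.0]] 464.83761747185804 [-0.05520648  0.          0.          0.          0.        ]
{'time': 0.1, 'qpos': array([ 1.15895859e+00,  3.42649637e-01,  1.52488842e+00,  4.12717717e-06,
        1.27539293e+00, -1.45988852e-01]), 'qvel': array([-0.00162043, -0.00038871, -0.00118129, -0.00057003,  0.0011869 ,
        0.00113716]), 'joint_efforts': array([ 1.62307097e-03, -4.31997728e+01, -2.44696999e+01,  7.19710300e-02,
        5.25754457e-02, -5.60287765e-05]), 'tool_pos': array([0.13786026, 0.50646233, 0.40412761]), 'tool_rot': array([-3.14026913e+00, -1.98592638e-04,  2.87574243e+00]), 'contact_force': array([-0.00574629,  0.02418107, -0.42321606]), 'torque': array([-0.00352031,  0.03055704, -0.01088775]), 'grip_force': 0.0, 'opening': 0.0918945099163924}
```

View pics/top0.png

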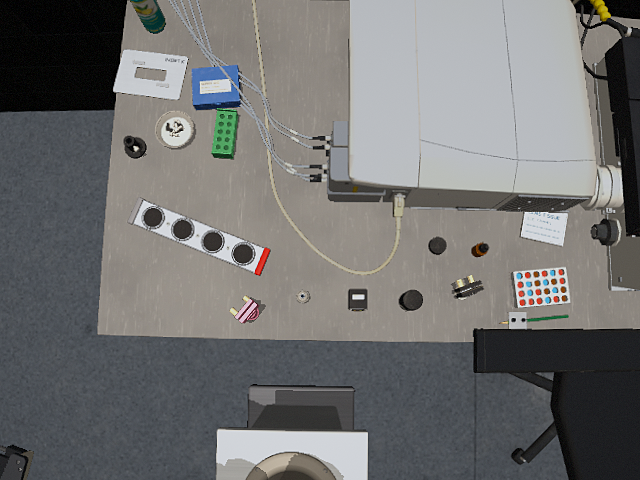

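View pics/scene0.png

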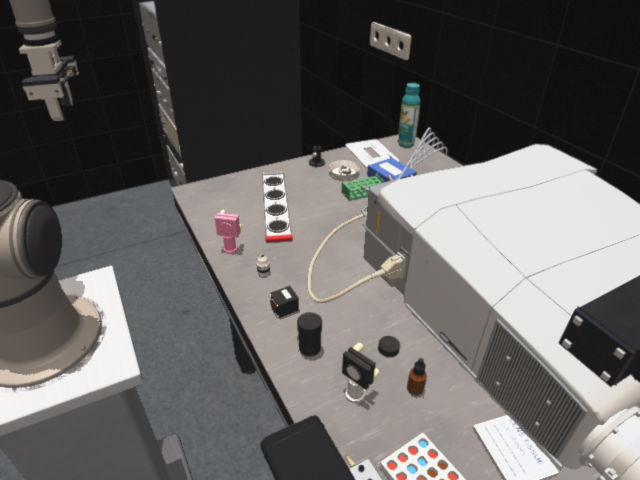

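The top view shows the strip's red end at (262,262), with pads 1–4 at (243,254), (213,242), (182,230) and (152,217). The objective is at (303,297), the filter cube at (358,299), the case at (411,300), the dust cap at (437,245) and the bottle at (480,249).
Two things are shaped like the mirror mount: the black one at (466,287) and the pink one at (246,310). The black one is meant. I'll confirm it in a crop while measuring.

```bash
python3 - <<'E'
from h import *
C={n:dict(np.load(n+'0.npz')) for n in('top','scene')}
W={n:cloud(C[n]) for n in C}
for n in W: np.save(n+'W.npy',W[n])
t=W['top']
print('table z',np.nanmedian(t[320:330,330:400,2]))
for nm,(u,v) in dict(s1=(243,254),s2=(213,242),s3=(182,230),s4=(152,217)).items():
    print(nm,np.round(atz(C['top'],u,v,.011),4),np.round(t[v,u],4))
for nm,(u,v),r,z in [('obj',(303,297),.03,.006),('cube',(358,299),.04,.006),('case',(411,300),.035,.006),('cap',(437,245),.03,.006),('bottle',(480,249),.03,.006),('mount',(466,287),.05,.006)]:
    g=atz(C['top'],u,v,.02)[:2]
    for n in W:
        w=W[n].reshape(-1,3); m=(np.linalg.norm(w[:,:2]-g,axis=1)<r+.01)&(w[:,2]>z)
        p=w[m]
        if len(p)<8: print(nm,n,len(p)); continue
        zt=np.percentile(p[:,2],98); q=p[p[:,2]>zt-.006]
        (cx,cy),rr=cv2.minEnclosingCircle(q[:,:2].astype(np.float32))
        print(nm,n,len(p),'zmax',round(zt,4),'top circ',np.round([cx,cy,rr],4),'bbox',np.round([*p[:,:2].min(0),*p[:,:2].max(0)],3))
for n,b,s in [('top',(400,225,510,320),5),('scene',(320,325,440,415),5),('top',(120,190,280,280),5)]:
    i=C[n]['img'][b[1]:b[3],b[0]:b[2],::-1]
    cv2.imwrite(f'pics/crop_{n}{b[0]}.png',cv2.resize(i,None,fx=s,fy=s,interpolation=cv2.INTER_CUBIC))
E
python3 - <<'E'
import cv2,numpy as np
a=cv2.imread('pics/crop_top400.png');b=cv2.imread('pics/crop_top120.png')
b=cv2.resize(b,(640,360))
o=np.zeros((850,640,3),np.uint8);o[:475,:550]=a;o[480:840,:640]=b
cv2.imwrite('pics/crops.png',cv2.resize(o[:840],None,fx=.71,fy=.71))
E
```

```text
table z -0.0009451082779774467
s1 [0.5202 0.1131 0.011 ] [0.5198 0.1128 0.0134]
s2 [0.5451 0.1792 0.011 ] [0.545  0.179  0.0117]
s3 [0.5702 0.2484 0.011 ] [0.5708 0.2492 0.0078]
s4 [0.598  0.3167 0.011 ] [0.598  0.3167 0.0111]
obj top 138 zmax 0.0466 top circ [ 0.431  -0.0174  0.0088] bbox [ 0.419 -0.031  0.46  -0.003]
obj scene 215 zmax 0.0454 top circ [ 0.4333 -0.0182  0.0094] bbox [ 0.419 -0.034  0.447 -0.012]
cube top 414 zmax 0.0395 top circ [ 0.4275 -0.1324  0.0273] bbox [ 0.392 -0.159  0.448 -0.101]
cube scene 640 zmax 0.0378 top circ [ 0.4291 -0.1335  0.0277] bbox [ 0.404 -0.154  0.45  -0.114]
case top 402 zmax 0.0736 top circ [ 0.4258 -0.2403  0.021 ] bbox [ 0.405 -0.261  0.445 -0.219]
case scene 911 zmax 0.0716 top circ [ 0.4271 -0.2428  0.0218] bbox [ 0.406 -0.264  0.448 -0.223]
cap top 242 zmax 0.018 top circ [ 0.5481 -0.306   0.0191] bbox [ 0.529 -0.325  0.565 -0.287]
cap scene 327 zmax 0.0162 top circ [ 0.5494 -0.3087  0.0195] bbox [ 0.531 -0.327  0.568 -0.29 ]
bottle top 193 zmax 0.0747 top circ [ 0.5379 -0.3952  0.004 ] bbox [ 0.519 -0.429  0.562 -0.381]
bottle scene 522 zmax 0.074 top circ [ 0.5384 -0.3975  0.0042] bbox [ 0.525 -0.413  0.552 -0.383]
mount top 384 zmax 0.0904 top circ [ 0.4531 -0.3561  0.0269] bbox [ 0.408 -0.395  0.479 -0.33 ]
mount scene 1290 zmax 0.089 top circ [ 0.456  -0.3577  0.0276] bbox [ 0.433 -0.385  0.484 -0.332]
```

View pics/crops.png

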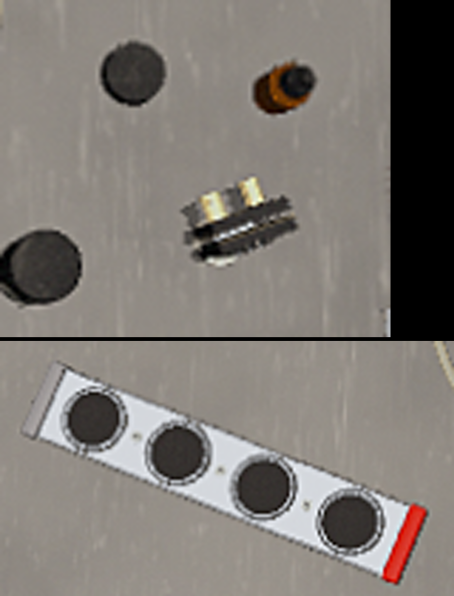

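View pics/crop_scene320.png

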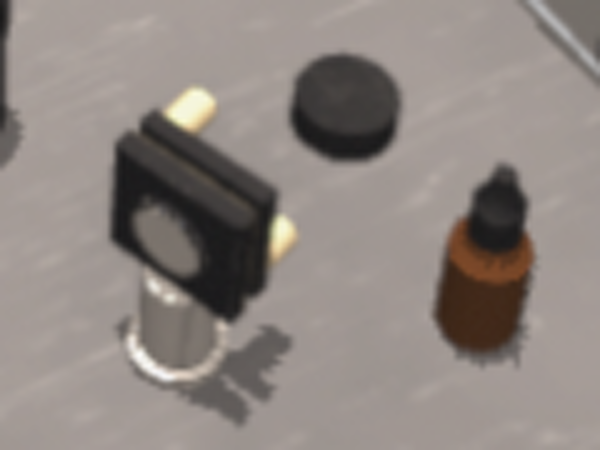

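Confirmed: the black mount with cream knobs and a whitish pedestal is the one at top (466,287). The pink one is the decoy. The strip's red end is at lower right. I'll refine the pads, the mount yaw and the scan head clearance.

```bash
python3 - <<'E'
from h import *
C={n:dict(np.load(n+'0.npz')) for n in('top','scene')}
W={n:np.load(n+'W.npy') for n in C}
guess=[(.5202,.1131),(.5451,.1792),(.5702,.2484),(.598,.3167)]
# rectify strip plane z=.011 into 1mm/px map, find dark discs
for n in W:
    c=C[n];T=np.array(c['world_from_camera']);K=np.array([[c['fx'],0,c['cx']],[0,c['fy'],c['cy']],[0,0,1.]])
    xs=np.arange(.46,.68,.0005);ys=np.arange(.05,.37,.0005);X,Y=np.meshgrid(xs,ys,indexing='ij')
    P=(np.stack([X,Y,np.full_like(X,.011)],-1).reshape(-1,3)-T[:3,3])@T[:3,:3]; P=P*[1,-1,-1]
    uv,_=cv2.projectPoints(P,np.zeros(3),np.zeros(3),K,np.array(c['dist_coeffs'],float)); uv=uv.reshape(*X.shape,2).astype(np.float32)
    im=cv2.remap(cv2.cvtColor(c['img'],cv2.COLOR_RGB2GRAY),uv[...,0],uv[...,1],cv2.INTER_CUBIC)
    out=[]
    for g in guess:
        m=(im<95)&(np.hypot(X-g[0],Y-g[1])<.029)
        k,l,st,ce=cv2.connectedComponentsWithStats(m.astype(np.uint8)); i=1+np.argmax(st[1:,4])
        cnt=max(cv2.findContours((l==i).astype(np.uint8),0,1)[0],key=cv2.contourArea)
        e=cv2.fitEllipse(cnt); out.append((.46+e[0][1]*.0005,.05+e[0][0]*.0005)); print(n,np.round(out[-1],4),np.round(np.array(e[1])*.5,1))
    o=np.array(out);d=o[3]-o[0];print('pitch',np.linalg.norm(d)/3,'ang',np.degrees(np.arctan2(d[1],d[0])),'mid',o.mean(0))
for n in W:
    w=W[n].reshape(-1,3);w=w[np.linalg.norm(w[:,:2]-[.455,-.357],axis=1)<.045]
    q=w[w[:,2]>.081][:,:2]*1000
    r=cv2.minAreaRect(q.astype(np.float32)); print('mount',n,len(q),r, np.round(q.mean(0),1))
    p=w[(w[:,2]>.006)&(w[:,2]<.036)]; print('ped',p[:,:2].min(0),p[:,:2].max(0),len(p))
    k=w[(w[:,2]>.05)]; print('zs',np.percentile(k[:,2],[5,50,99]))
for n in W:
    w=W[n].reshape(-1,3)
    for y0,y1 in((-.45,-.35),(-.35,-.25),(-.25,-.15),(-.15,-.05),(-.05,.02)):
        m=(w[:,1]>y0)&(w[:,1]<y1)&(w[:,0]>.5)
        print(n,y0,'z>.15 minx',np.nanmin(np.r_[w[m&(w[:,2]>.15),0],9]),'z .1',np.nanmin(np.r_[w[m&(w[:,2]>.09),0],9]))
g=W['top'].reshape(-1,3);m=(np.abs(g[:,0]-.41)<.06)&(np.abs(g[:,1]-.1)<.05)&(g[:,2]>.03);print('pink',g[m].min(0),g[m].max(0))
E
```

```text
top [0.5216 0.1139] [40.5 41.7]
top [0.5472 0.1809] [40.8 41.1]
top [0.5725 0.2483] [40.9 41.1]
top [0.5981 0.3158] [40.6 41.3]
pitch 0.07196376739385686 ang 69.22809385580196 mid [0.55984664 0.21474203]
scene [0.5235 0.1134] [36.4 39.5]
scene [0.5489 0.1797] [36.8 40.9]
scene [0.5743 0.2479] [35.9 39.1]
scene [0.5988 0.3133] [38.4 40.2]
pitch 0.07120589019392491 ang 69.34656803729868 mid [0.56136611 0.21358277]
mount top 238 ((456.0216369628906, -355.4887390136719), (35.652801513671875, 49.679569244384766), 18.8006649017334) [ 449.9 -354.1]
ped [ 0.43137776 -0.36609478] [ 0.44558883 -0.34442767] 11
zs [0.05244635 0.08529361 0.09139847]
mount scene 473 ((457.5628967285156, -356.96563720703125), (36.61837387084961, 48.75722885131836), 19.638782501220703) [ 451.3 -358.7]
ped [ 0.43368592 -0.37547198] [ 0.46259623 -0.34824181] 199
zs [0.05309135 0.08125152 0.08960427]
top -0.45 z>.15 minx 0.6256662760605969 z .1 0.6240033805333265
top -0.35 z>.15 minx 0.6278711468749978 z .1 0.6271866143133731
top -0.25 z>.15 minx 0.6279135645095925 z .1 0.5520126732306283
top -0.15 z>.15 minx 0.6341015627166555 z .1 0.6341015627166555
top -0.05 z>.15 minx 0.7317688882857192 z .1 0.6758883743687814
scene -0.45 z>.15 minx 0.6264014611702609 z .1 0.624895085589531
scene -0.35 z>.15 minx 0.628780036168844 z .1 0.6278141694687558
scene -0.25 z>.15 minx 0.6296878313115726 z .1 0.5669593372215505
scene -0.15 z>.15 minx 0.6352994879577847 z .1 0.6352994879577847
scene -0.05 z>.15 minx 1.1722054408083944 z .1 0.6800027238693293
pink [0.37437874 0.07156899 0.03010246] [0.43019118 0.12802556 0.09328453]
```

Request:
arm_command(xyz=[[26,-37,0],[26,-37,0],[26,-37,0],[26,-37,0],[26,-37,0],[26,-37,0],[26,-37,0],[26,-37,0],[26,-37,0],[26,-37,0],[26,-37,0],[2,-42,0],[2,-42,0],[2,-42,0],[2,-42,0],[2,-42,0],[2,-42,0],[2,-42,0],[2,-42,0],[2,-42,0]], spin=[-7.5,-7.5,-7.5,-7.5,-7.5,-7.5,-7.5,-7.5,-7.5,-7.5,-7.5,-7.5,-7.5,-7.5,-7.5,-7.5,-7.5,-7.5,-7.5,-3.1], jaw=1, squeeze=25)

```text
time: 2.1
tool_pos: [0.4416, -0.2802, 0.4044]
tool_rot: [-3.141, 0.0, 0.33]
contact_force: [0.7, -0.2, 0.3]
opening: 0.092
grip_force: 0.0
```

```bash
cat >> h.py <<'E'
def st(x=None,y=None,z=None,yaw=None):
    s=observe(); p=s['tool_pos']*1000; w=np.degrees(s['tool_rot'][2])
    print('t',round(s['time'],2),'pos',np.round(p,1),'yaw',round(w,2),'F',np.round(s['contact_force'],1),'open',round(s['opening']*1000,1),'grip',round(s['grip_force'],1))
    if x is not None: print('delta',np.round(np.array([x,y,z])-p,1),'spin',round((yaw-w+180)%360-180,2))
E
python3 -c "
from h import *; st(449.2,-358.8,225,19.2)"
```

```text
t 2.1 pos [ 441.6 -280.2  404.4] yaw 18.9 F [ 0.7 -0.2  0.3] open 92.0 grip 0.0
delta [   7.6  -78.6 -179.4] spin 0.3
```

Request:
arm_command(xyz=[[4,-39,0],[4,-39,0],[0,0,-30],[0,0,-40],[0,0,-40],[0,0,-30],[0,0,-20],[0,0,-14],[0,0,-5],[0,0,0]], spin=[0.3,0,0,0,0,0,0,0,0,0])

```text
time: 3.1
tool_pos: [0.4498, -0.3563, 0.225]
tool_rot: [-3.14, 0.001, 0.34]
contact_force: [0.0, -0.2, 0.1]
opening: 0.092
grip_force: 0.0
```

Request:
arm_command(xyz=[[0,0,0],[0,0,0],[0,0,0],[0,0,0],[0,0,0],[0,0,0],[0,0,0],[0,0,0]], spin=[0,0,0,0,0,0,0,0], jaw=-1)

```text
time: 3.9
tool_pos: [0.45, -0.3565, 0.2259]
tool_rot: [3.141, -0.0, 0.34]
contact_force: [0.5, -1.0, 0.4]
opening: 0.0481
grip_force: 24.7
```

Request:
arm_command(xyz=[[0,0,10],[0,0,25],[0,0,35],[0,0,35],[0,10,15],[0,25,0],[0,35,0],[0,40,0],[0,40,0],[0,40,0],[0,40,0],[0,40,0],[0,40,0],[0,40,0],[12,36,0],[18,38,0],[18,38,0],[18,38,0],[18,38,0],[18,38,0]], spin=[0,0,0,0,0,2,4,4,4,4,4,4,4,4,4,4,4,3.8,0,0])

```text
time: 5.9
tool_pos: [0.5514, 0.2217, 0.3448]
tool_rot: [-3.14, 0.001, 1.21]
contact_force: [1.3, 0.1, -1.8]
opening: 0.0482
grip_force: 24.7
```

```bash
python3 -c "
from h import *; st(599.3,316.6,237.5,69.3)"
```

```text
t 5.9 pos [551.4 221.7 344.8] yaw 69.31 F [ 1.3  0.1 -1.8] open 48.2 grip 24.7
delta [  47.9   94.9 -107.3] spin -0.01
```

Request:
arm_command(xyz=[[18,36,0],[18,36,0],[12,23,0],[0,0,-20],[0,0,-35],[0,0,-25],[0,0,-15],[0,0,-5],[0,0,0],[0,0,0],[0,0,0]], spin=[0,0,0,0,0,0,0,0,0,0,0])

```text
time: 7.0
tool_pos: [0.6002, 0.3147, 0.2474]
tool_rot: [3.14, -0.002, 1.209]
contact_force: [0.1, 0.1, -1.3]
opening: 0.048
grip_force: 24.8
```

```bash
python3 -c "
from h import *; st(599.3,316.6,237.5,69.3)"
```

```text
t 7.0 pos [600.2 314.7 247.4] yaw 69.26 F [ 0.1  0.1 -1.3] open 48.0 grip 24.8
delta [-0.9  1.9 -9.9] spin 0.04
```

Request:
arm_command(xyz=[[-1,2,-4],[0,0,-4],[0,0,-1],[0,0,0],[0,0,0]], spin=[0,0,0,0,0])

```text
time: 7.5
tool_pos: [0.5988, 0.3166, 0.2369]
tool_rot: [-3.142, -0.0, 1.209]
contact_force: [-1.1, 0.4, -0.3]
opening: 0.0482
grip_force: 24.8
```

```bash
python3 - <<'E'
from h import *
st(599.3,316.6,236.5,69.3)
c=shot('scene','s1'); i=c['img'][140:290,200:350,::-1]
cv2.imwrite('pics/s1c.png',cv2.resize(i,(600,600),interpolation=cv2.INTER_CUBIC))
E
```

```text
t 7.5 pos [598.8 316.6 236.9] yaw 69.27 F [-1.1  0.4 -0.3] open 48.2 grip 24.8
delta [ 0.5 -0.  -0.4] spin 0.03
```

View pics/s1c.png

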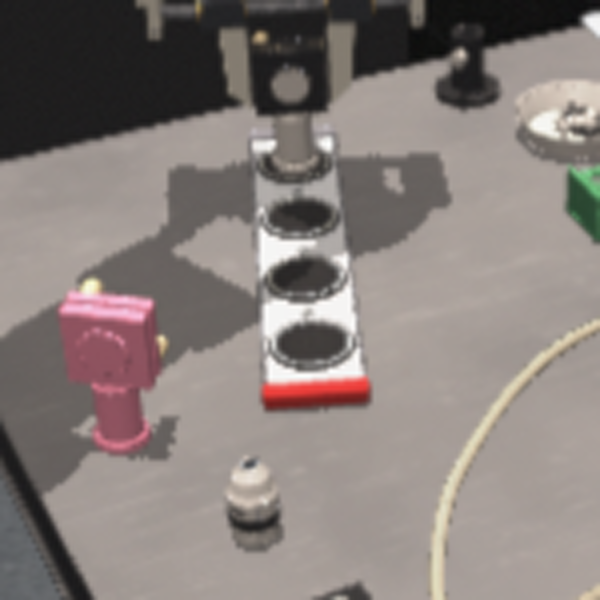

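The mount stands over pad 4 (crop (297,165)), its pedestal inside the ring. I'll lower it until it touches, then release.

Request:
arm_command(xyz=[[0,0,-0.5],[0,0,-0.5],[0,0,0]], spin=[0,0,0])

```text
time: 7.85
tool_pos: [0.599, 0.3166, 0.2366]
tool_rot: [3.141, -0.001, 1.209]
contact_force: [-1.7, 0.1, 6.1]
opening: 0.0477
grip_force: 24.9
```

Request:
arm_command(xyz=[[0,0,0],[0,0,0],[0,0,0],[0,0,0],[0,0,0],[0,0,0],[0,0,10],[0,0,30],[0,0,40],[0,0,30],[0,0,10]], spin=[0,0,0,0,0,0,0,0,0,0,0], jaw=1)

```text
time: 8.95
tool_pos: [0.5992, 0.3168, 0.3609]
tool_rot: [3.136, -0.005, 1.209]
contact_force: [-0.3, -0.4, 0.2]
opening: 0.0919
grip_force: 0.0
```

```bash
python3 - <<'E'
from h import *
st(426.5,-241.5,187,69.3)
E
```

```text
t 8.95 pos [599.2 316.8 360.9] yaw 69.28 F [-0.3 -0.4  0.2] open 91.9 grip 0.0
delta [-172.7 -558.3 -173.9] spin 0.02
```

Request:
arm_command(xyz=[[-12,-20,0],[-22,-38,0],[-22,-38,0],[-22,-38,0],[-22,-38,0],[-22,-38,0],[-22,-38,0],[-22,-38,0],[-7,-42,0],[0,-42,0],[0,-42,0],[0,-42,0],[0,-42,0],[0,-42,0],[0,-20,0],[0,0,0],[0,0,0]], spin=[0,0,0,0,0,0,0,0,0,0,0,0,0,0,0,0,0])

```text
time: 10.65
tool_pos: [0.4255, -0.2411, 0.3552]
tool_rot: [-3.14, -0.001, 1.208]
contact_force: [-0.9, 0.7, 0.4]
opening: 0.0915
grip_force: 0.0
```

```bash
python3 - <<'E'
from h import *
st(426.5,-241.5,187,69.3)
E
```

```text
t 10.65 pos [ 425.5 -241.1  355.2] yaw 69.21 F [-0.9  0.7  0.4] open 91.5 grip 0.0
delta [   1.    -0.4 -168.2] spin 0.09
```

Request:
arm_command(xyz=[[1,0,-20],[0,0,-40],[0,0,-40],[0,0,-30],[0,0,-20],[0,0,-13],[0,0,-5],[0,0,0],[0,0,0]], spin=[0,0,0,0,0,0,0,0,0])

```text
time: 11.55
tool_pos: [0.4272, -0.241, 0.1885]
tool_rot: [3.141, 0.0, 1.21]
contact_force: [0.3, -0.3, -0.3]
opening: 0.0921
grip_force: 0.0
```

Request:
arm_command(xyz=[[0,0,0],[0,0,0],[0,0,0],[0,0,0],[0,0,0],[0,0,0],[0,0,0],[0,0,0]], spin=[0,0,0,0,0,0,0,0], jaw=-1)

```text
time: 12.35
tool_pos: [0.4269, -0.2414, 0.1877]
tool_rot: [3.142, -0.0, 1.209]
contact_force: [-0.0, 0.4, 0.1]
opening: 0.0404
grip_force: 25.0
```

```bash
python3 - <<'E'
from h import *
st(573.3,247.9,199,69.3)
E
```

```text
t 12.35 pos [ 426.9 -241.4  187.7] yaw 69.27 F [-0.   0.4  0.1] open 40.4 grip 25.0
delta [146.4 489.3  11.3] spin 0.03
```

Request:
arm_command(xyz=[[0,0,10],[0,0,30],[0,0,35],[0,0,35],[0,15,12],[0,30,0],[0,40,0],[0,40,0],[0,40,0],[0,40,0],[8,40,0],[20,38,0],[20,38,0],[20,38,0],[20,38,0],[20,38,0],[20,34,0],[18,20,0],[0,0,0],[0,0,0]], spin=[0,0,0,0,0,0,0,0,0,0,0,0,0,0,0,0,0,0,0,0])

```text
time: 14.35
tool_pos: [0.572, 0.2481, 0.3088]
tool_rot: [-3.14, 0.002, 1.21]
contact_force: [0.1, -0.0, -1.3]
opening: 0.0401
grip_force: 25.0
```

```bash
python3 - <<'E'
from h import *
st(573.3,247.9,199,69.3)
E
```

```text
t 14.35 pos [572.  248.1 308.8] yaw 69.34 F [ 0.1 -0.  -1.3] open 40.1 grip 25.0
delta [   1.3   -0.2 -109.8] spin -0.04
```

Request:
arm_command(xyz=[[1,0,-20],[0,0,-35],[0,0,-25],[0,0,-15],[0,0,-8],[0,0,-4],[0,0,-1.5],[0,0,-1],[0,0,0]], spin=[0,0,0,0,0,0,0,0,0])

```text
time: 15.25
tool_pos: [0.5741, 0.2476, 0.2011]
tool_rot: [3.14, -0.001, 1.209]
contact_force: [-0.4, -1.0, -0.5]
opening: 0.0404
grip_force: 25.0
```

Request:
arm_command(xyz=[[0,0,-1],[0,0,-0.5],[0,0,0]], spin=[0,0,0])

```text
time: 15.55
tool_pos: [0.5739, 0.2476, 0.1988]
tool_rot: [3.141, -0.0, 1.209]
contact_force: [0.5, 0.6, -0.2]
opening: 0.0407
grip_force: 25.0
```

Request:
arm_command(xyz=[[0,0,-0.5],[0,0,-0.3],[0,0,0]], spin=[0,0,0])

```text
time: 15.85
tool_pos: [0.5739, 0.2477, 0.1987]
tool_rot: [3.141, -0.0, 1.209]
contact_force: [-2.3, -0.5, 4.7]
opening: 0.0405
grip_force: 25.0
```

Request:
arm_command(xyz=[[0,0,0],[0,0,0],[0,0,0],[0,0,0],[0,0,0],[0,0,0],[0,0,10],[0,0,30],[0,0,40],[0,0,30],[0,0,10],[0,0,0]], spin=[0,0,0,0,0,0,0,0,0,0,0,0], jaw=1)

```text
time: 17.05
tool_pos: [0.574, 0.2476, 0.32]
tool_rot: [3.138, -0.002, 1.209]
contact_force: [-0.6, -0.1, -0.4]
opening: 0.0918
grip_force: 0.0
```

```bash
python3 - <<'E'
from h import *
st(432.2,-17.8,181,69.3)
E
```

```text
t 17.05 pos [574.  247.6 320. ] yaw 69.27 F [-0.6 -0.1 -0.4] open 91.8 grip 0.0
delta [-141.8 -265.4 -139. ] spin 0.03
```

Next, the objective. I'll move over it and descend.

Request:
arm_command(xyz=[[-10,-20,0],[-20,-38,0],[-20,-38,0],[-20,-38,0],[-20,-38,0],[-20,-38,0],[-20,-35,0],[-12,-20,0],[0,0,0],[0,0,0]], spin=[0,0,0,0,0,0,0,0,0,0])

```text
time: 18.05
tool_pos: [0.4317, -0.0175, 0.3171]
tool_rot: [-3.14, -0.0, 1.207]
contact_force: [-0.2, 0.3, 0.1]
opening: 0.092
grip_force: 0.0
```

```bash
python3 - <<'E'
from h import *
st(432.2,-17.8,181,69.3)
E
```

```text
t 18.05 pos [431.7 -17.5 317.1] yaw 69.18 F [-0.2  0.3  0.1] open 92.0 grip 0.0
delta [   0.5   -0.3 -136.1] spin 0.12
```

Request:
arm_command(xyz=[[0.5,0,-20],[0,0,-35],[0,0,-35],[0,0,-22],[0,0,-13],[0,0,-7],[0,0,-3],[0,0,0],[0,0,0]], spin=[0,0,0,0,0,0,0,0,0])

```text
time: 18.95
tool_pos: [0.4327, -0.0173, 0.1834]
tool_rot: [3.14, -0.0, 1.209]
contact_force: [-0.1, -0.5, 0.3]
opening: 0.0919
grip_force: 0.0
```

Request:
arm_command(xyz=[[0,0,0],[0,0,0],[0,0,0],[0,0,0],[0,0,0],[0,0,0],[0,0,0],[0,0,0],[0,0,0],[0,0,0]], spin=[0,0,0,0,0,0,0,0,0,0], jaw=-1)

```text
time: 19.95
tool_pos: [0.4324, -0.0174, 0.1829]
tool_rot: [-3.142, 0.0, 1.209]
contact_force: [-0.9, -0.6, 0.9]
opening: 0.0256
grip_force: 25.0
```

```bash
python3 - <<'E'
from h import *
st(547.9,180.5,193,69.3)
E
```

```text
t 19.95 pos [432.4 -17.4 182.9] yaw 69.27 F [-0.9 -0.6  0.9] open 25.6 grip 25.0
delta [115.5 197.9  10.1] spin 0.03
```

Request:
arm_command(xyz=[[0,0,0],[0,0,0],[0,0,0],[0,0,-1.5],[0,0,-1],[0,0,0]], spin=[0,0,0,0,0,0], jaw=0)

```text
time: 20.55
tool_pos: [0.4323, -0.0174, 0.1803]
tool_rot: [-3.141, 0.0, 1.209]
contact_force: [0.7, 0.3, 0.6]
opening: 0.0457
grip_force: 0.0
```

Request:
arm_command(xyz=[[0,0,0],[0,0,0],[0,0,0],[0,0,0],[0,0,0],[0,0,0],[0,0,0]], spin=[0,0,0,0,0,0,0], jaw=-1)

```text
time: 21.25
tool_pos: [0.4324, -0.0174, 0.1805]
tool_rot: [3.142, -0.0, 1.209]
contact_force: [-0.8, 0.2, 0.1]
opening: 0.0259
grip_force: 25.0
```

Request:
arm_command(xyz=[[0,0,5],[0,0,5],[0,0,0]], spin=[0,0,0])

```text
time: 21.55
tool_pos: [0.4326, -0.0175, 0.1911]
tool_rot: [3.14, -0.0, 1.209]
contact_force: [-1.0, 0.2, -1.5]
opening: 0.026
grip_force: 25.0
```

```bash
python3 - <<'E'
from h import *
st(547.9,180.5,192,69.3)
c=shot('scene','o1'); i=c['img'][180:310,200:330,::-1]
cv2.imwrite('pics/o1c.png',cv2.resize(i,(600,600),interpolation=cv2.INTER_CUBIC))
E
```

```text
t 21.55 pos [432.6 -17.5 191.1] yaw 69.28 F [-1.   0.2 -1.5] open 26.0 grip 25.0
delta [115.3 198.    0.9] spin 0.02
```

View pics/o1c.png

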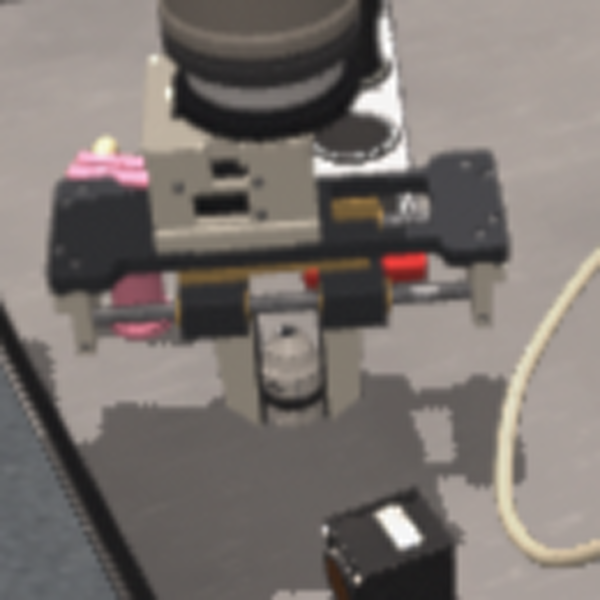

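The objective is upright between the fingers, crop (290,375). Now I'll carry it to pad 2.

Request:
arm_command(xyz=[[0,0,20],[0,0,35],[0,0,35],[0,0,15],[11,20,0],[20,35,0],[22,38,0],[22,38,0],[20,35,0],[15,22,0],[5,10,0],[0,0,0],[0,0,-20],[0,0,-35],[0,0,-25],[0,0,-12],[0,0,-5],[0,0,0],[0,0,0]], spin=[0,0,0,0,0,0,0,0,0,0,0,0,0,0,0,0,0,0,0])

```text
time: 23.5
tool_pos: [0.5478, 0.1804, 0.1997]
tool_rot: [3.14, -0.001, 1.209]
contact_force: [-0.9, 0.1, -1.9]
opening: 0.0254
grip_force: 25.0
```

```bash
python3 - <<'E'
from h import *
st(547.9,180.5,191.5,69.3)
E
```

```text
t 23.5 pos [547.8 180.4 199.7] yaw 69.25 F [-0.9  0.1 -1.9] open 25.4 grip 25.0
delta [ 0.1  0.1 -8.2] spin 0.05
```

Request:
arm_command(xyz=[[0,0,-4],[0,0,-2.5],[0,0,-1],[0,0,0]], spin=[0,0,0,0])

```text
time: 23.9
tool_pos: [0.5474, 0.1806, 0.1914]
tool_rot: [3.141, -0.0, 1.209]
contact_force: [-1.6, 0.3, 3.6]
opening: 0.0256
grip_force: 25.0
```

Request:
arm_command(xyz=[[0,0,-0.5],[0,0,0]], spin=[0,0])

```text
time: 24.1
tool_pos: [0.5474, 0.1807, 0.1914]
tool_rot: [3.141, -0.0, 1.209]
contact_force: [-3.1, -0.7, 7.8]
opening: 0.0257
grip_force: 25.0
```

Request:
arm_command(xyz=[[0,0,0],[0,0,0],[0,0,0],[0,0,0],[0,0,0],[0,0,0],[0,0,10],[0,0,30],[0,0,40],[0,0,30],[0,0,10],[-10,-15,0],[-20,-35,0],[-25,-40,0],[-25,-40,0],[-25,-40,0],[-10,-42,0],[0,-42,0],[0,-42,0],[0,-42,0]], spin=[0,0,0,0,0,0,0,0,0,0,0,0,0,0,4,4,4,4,4.7,0], jaw=1)

```text
time: 26.1
tool_pos: [0.4318, -0.159, 0.3103]
tool_rot: [-3.141, -0.0, 1.572]
contact_force: [-0.1, 0.9, -1.0]
opening: 0.0916
grip_force: 0.0
```

```bash
python3 - <<'E'
from h import *
st(523.5,-307.3,181,90)
E
```

```text
t 26.1 pos [ 431.8 -159.   310.3] yaw 90.09 F [-0.1  0.9 -1. ] open 91.6 grip 0.0
delta [  91.7 -148.3 -129.3] spin -0.09
```

Request:
arm_command(xyz=[[0,-30,0],[0,-40,0],[0,-40,0],[0,-38,0],[20,0,0],[25,0,0],[22,0,0],[15,0,0],[8,0,0],[0,0,0],[0,0,0]], spin=[0,0,0,0,0,0,0,0,0,0,0])

```text
time: 27.2
tool_pos: [0.5219, -0.3053, 0.3101]
tool_rot: [-3.141, -0.001, 1.57]
contact_force: [-0.4, -0.4, -0.1]
opening: 0.0921
grip_force: 0.0
```

```bash
python3 - <<'E'
from h import *
st(523.5,-307.3,181,90)
c=shot('scene','p1'); cv2.imwrite('pics/p1c.png',cv2.resize(c['img'][140:460,180:560,::-1],None,fx=1.8,fy=1.8))
E
```

```text
t 27.2 pos [ 521.9 -305.3  310.1] yaw 89.98 F [-0.4 -0.4 -0.1] open 92.1 grip 0.0
delta [   1.6   -2.  -129.1] spin 0.02
```

View pics/p1c.png

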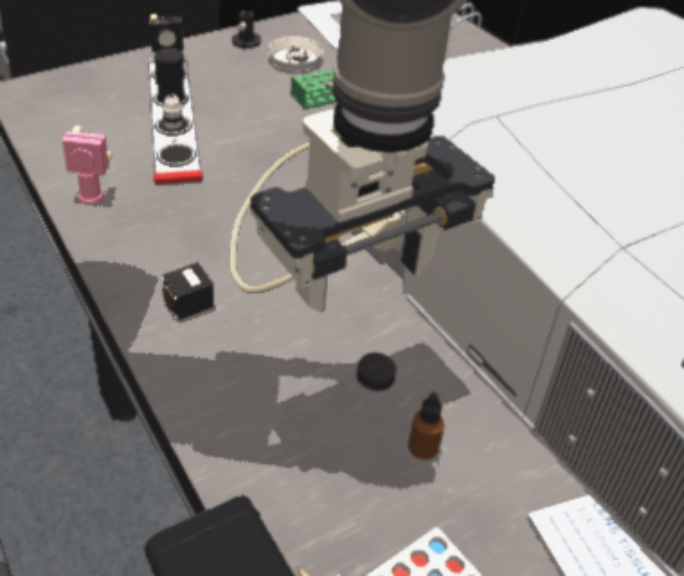

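Request:
arm_command(xyz=[[4,-2,-20],[0,0,-30],[0,0,-25],[0,0,-15],[0,0,-10],[0,0,-5],[0,0,0],[0,0,0]], spin=[0,0,0,0,0,0,0,0])

```text
time: 28.05
tool_pos: [0.5265, -0.3077, 0.2063]
tool_rot: [3.14, 0.001, 1.57]
contact_force: [0.0, 0.4, -0.0]
opening: 0.0918
grip_force: 0.0
```

```bash
python3 - <<'E'
from h import *
st(526,-307.3,181,90)
c=shot('scene','p2'); cv2.imwrite('pics/p2c.png',cv2.resize(c['img'][240:400,310:470,::-1],(600,600),interpolation=cv2.INTER_CUBIC))
E
```

```text
t 28.05 pos [ 526.5 -307.7  206.3] yaw 89.97 F [ 0.   0.4 -0. ] open 91.8 grip 0.0
delta [ -0.5   0.4 -25.3] spin 0.03
```

View pics/p2c.png

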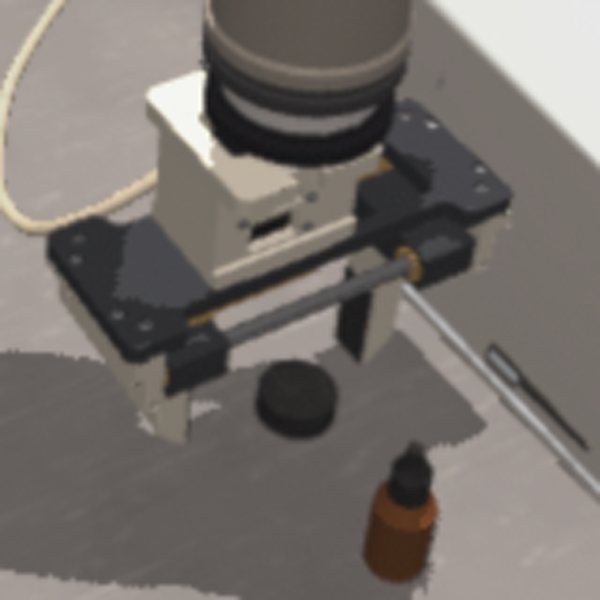

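The open jaws are clear of the scan head at right, and the cap, crop (297,398), lies between the fingers. I'll go down to fingertips near 3 mm and close gently.

Request:
arm_command(xyz=[[0,0,-8],[0,0,-8],[0,0,-5],[0,0,-3],[0,0,-1],[0,0,0]], spin=[0,0,0,0,0,0], squeeze=15)

```text
time: 28.7
tool_pos: [0.5264, -0.3074, 0.1802]
tool_rot: [-3.141, -0.0, 1.57]
contact_force: [0.1, 0.5, 0.4]
opening: 0.0919
grip_force: 0.0
```

Request:
arm_command(xyz=[[0,0,0],[0,0,0],[0,0,0],[0,0,0],[0,0,0],[0,0,0],[0,0,0],[0,0,0],[0,0,0],[0,0,0],[0,0,0],[0,0,0]], spin=[0,0,0,0,0,0,0,0,0,0,0,0], jaw=-1)

```text
time: 29.9
tool_pos: [0.5264, -0.3074, 0.1804]
tool_rot: [3.142, 0.0, 1.57]
contact_force: [0.6, -0.3, 0.6]
opening: 0.0361
grip_force: 15.0
```

Request:
arm_command(xyz=[[0,0,5],[0,0,15],[0,0,30],[0,0,35],[-15,0,30],[-30,0,10],[-30,15,0],[-15,35,0],[0,40,0],[0,40,0],[0,40,0],[0,40,0],[0,40,0],[5,40,0],[20,38,0],[20,38,0],[20,30,0],[15,15,0],[6,10,0],[0,0,0]], spin=[0,0,0,0,0,0,0,0,0,-4,-4,-4,-4,-4.7,0,0,0,0,0,0])

```text
time: 31.9
tool_pos: [0.5226, 0.1144, 0.306]
tool_rot: [3.141, -0.0, 1.21]
contact_force: [-0.3, -0.8, -0.9]
opening: 0.0369
grip_force: 15.0
```

```bash
python3 - <<'E'
from h import *
st(522.4,113.2,191.5,69.3)
c=shot('scene','p3'); cv2.imwrite('pics/p3c.png',cv2.resize(c['img'][100:300,180:380,::-1],(600,600),interpolation=cv2.INTER_CUBIC))
E
```

```text
t 31.9 pos [522.6 114.4 306. ] yaw 69.35 F [-0.3 -0.8 -0.9] open 36.9 grip 15.0
delta [  -0.2   -1.2 -114.5] spin -0.05
```

View pics/p3c.png

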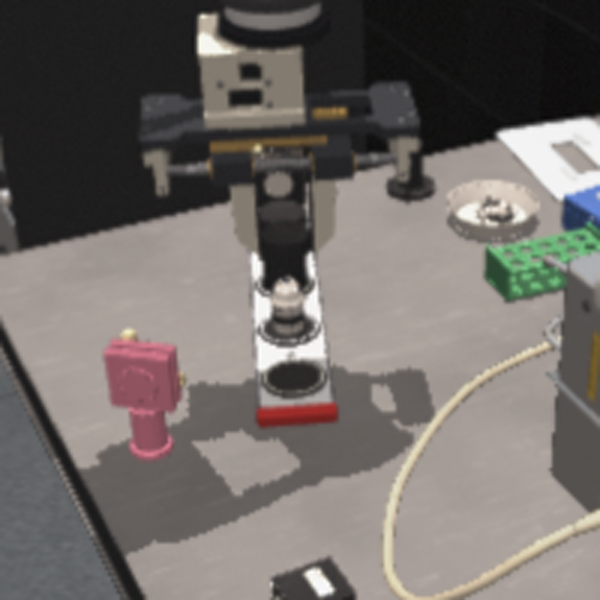

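The jaws hold at 37 mm, so the cap is in hand, seen dark between the fingertips near (285,225). Pad 1 is empty at (293,377). Lowering.

Request:
arm_command(xyz=[[0,-1,-20],[0,0,-35],[0,0,-25],[0,0,-15],[0,0,-10],[0,0,-5],[0,0,-2],[0,0,-1],[0,0,0]], spin=[0,0,0,0,0,0,0,0,0])

```text
time: 32.85
tool_pos: [0.5226, 0.1125, 0.193]
tool_rot: [3.14, -0.0, 1.209]
contact_force: [0.3, 0.9, -0.3]
opening: 0.0366
grip_force: 15.0
```

Request:
arm_command(xyz=[[0,0,-0.5],[0,0,0]], spin=[0,0])

```text
time: 33.05
tool_pos: [0.5225, 0.1126, 0.1923]
tool_rot: [3.141, -0.0, 1.209]
contact_force: [-0.2, -0.4, -0.4]
opening: 0.0365
grip_force: 15.0
```

Request:
arm_command(xyz=[[0,0.5,-0.5],[0,0,-0.5],[0,0,0]], spin=[0,0,0])

```text
time: 33.35
tool_pos: [0.5224, 0.1132, 0.1914]
tool_rot: [3.141, -0.0, 1.209]
contact_force: [-1.4, 0.9, 2.9]
opening: 0.0366
grip_force: 15.1
```

Request:
arm_command(xyz=[[0,0,0],[0,0,0],[0,0,0],[0,0,0],[0,0,0],[0,0,0],[0,0,10],[0,0,30],[0,0,40],[0,0,40],[-20,-20,10],[-30,-35,0],[-30,-40,0],[-20,-40,0],[0,-40,0],[0,-40,0],[0,0,0]], spin=[0,0,0,0,0,0,0,0,0,0,0,0,0,0,0,0,0], jaw=1)

```text
time: 35.05
tool_pos: [0.4224, -0.1056, 0.322]
tool_rot: [3.139, 0.001, 1.204]
contact_force: [-0.1, 0.6, -0.3]
opening: 0.0918
grip_force: 0.0
```

```bash
python3 - <<'E'
from h import *
a=shot('top','f_top'); b=shot('scene','f_sc')
A=cv2.resize(a['img'][180:290,110:290],(720,440),interpolation=cv2.INTER_CUBIC)
cv2.imwrite('pics/f1.png',A[:,:,::-1])
cv2.imwrite('pics/f2.png',cv2.resize(b['img'][150:390,180:500,::-1],None,fx=2.3,fy=2.3))
u=np.array([.3535,.9354]);v=np.array([-.9354,.3535])
S=np.array([.5224,.1132])
for n,c in(('top',a),('scene',b)):
    w=cloud(c).reshape(-1,3)
    for i,h in enumerate((.014,.045,.07,.088)):
        s=S+.072*i*u; p=w[(np.linalg.norm(w[:,:2]-s,axis=1)<.034)&(w[:,2]>.016)]
        zt=np.percentile(p[:,2],97); q=p[p[:,2]>zt-.006][:,:2]
        r=cv2.minAreaRect((q*1000).astype(np.float32)); (cx,cy),rr=cv2.minEnclosingCircle(q.astype(np.float32)); d=(np.array([cx,cy])-s)*1000
        print(n,i+1,len(p),'top z',round(zt,4),'offset mm along,across',np.round([d@u,d@v],1),'R',round(rr*1000,1),np.round(r[1],1))
E
```

```text
top 1 252 top z 0.0286 offset mm along,across [-0.1  0.1] R 18.6 [34.2 34.7]
top 2 158 top z 0.0574 offset mm along,across [-0.3  0.3] R 9.0 [15.7 14.6]
top 3 443 top z 0.0837 offset mm along,across [-1.1  1.4] R 21.2 [41.7 37.4]
top 4 537 top z 0.1007 offset mm along,across [6.8 0. ] R 27.1 [32.5 51.4]
scene 1 161 top z 0.0272 offset mm along,across [-0.4 -1.4] R 19.8 [38.2 35.6]
scene 2 77 top z 0.0386 offset mm along,across [-9.3 -1.9] R 10.7 [ 6.7 21.2]
scene 3 45 top z 0.083 offset mm along,across [ -1.8 -13. ] R 16.1 [32.   7.7]
scene 4 11 top z 0.0626 offset mm along,across [ -7.4 -19.7] R 4.3 [2.9 8. ]
```

View pics/f1.png

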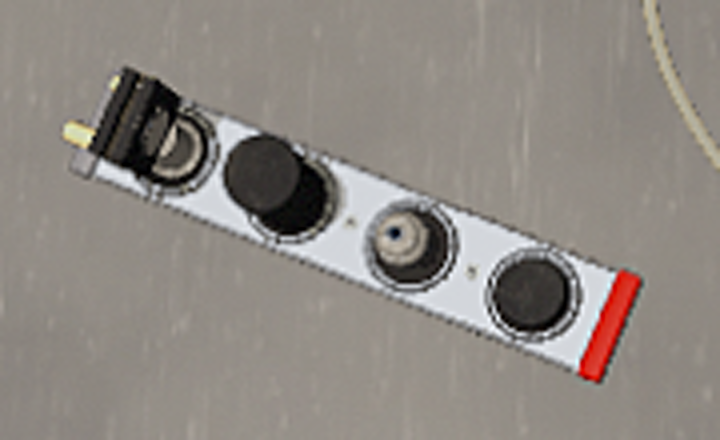

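View pics/f2.png

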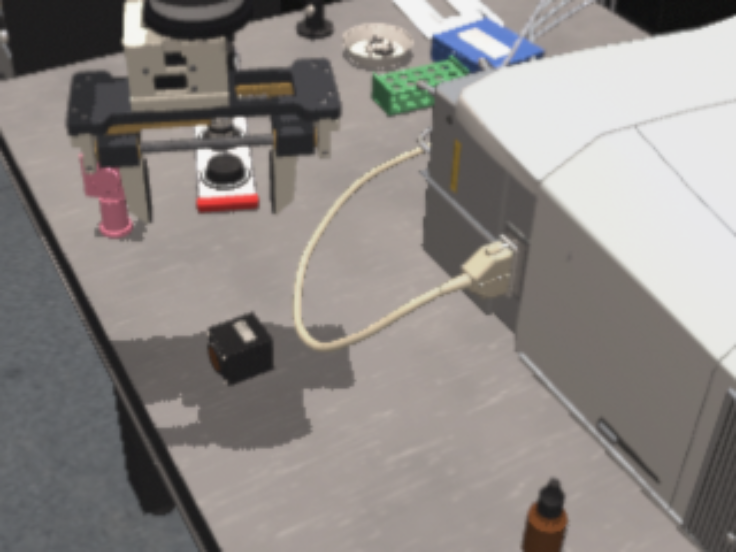

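All four parts stand upright in order: cap (530,293), objective (405,245), case (265,185) and mount (150,130). Each is within about 3 mm of its pad's middle, and the cube and bottle are untouched.

```bash
python3 -c "
from cell import *; print(hand_in())"
```

```text
the job is handed in; nothing more can be done
None
```

The dust cap, objective, objective case and mirror mount stand upright on pads 1 to 4, counted from the red end, each within about 3 mm of its pad's middle; the oil bottle and filter cube were left alone, and the job was handed in at about 35 s.

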